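# Load the filter cube into the round-knob slide and push it home

### The job

On the small metal board stand two filter-slide housings; use the one with the round knob. Pull its slide all the way out until it clicks into its outer stop, stand the loose black filter cube upright in the slide's tray and let go of it, then push the slide fully home with the cube in it. Leave the slide with the bar-shaped knob shut, and do not disturb the things lying around.

Things in the scene. Friction and masses are not known exactly. Their poses are not given: they have to be found in the camera images.
- round_slide (a joint): travel of the round-knob slide (m): 0 = fully home, 0.070 = fully out at its outer stop. A sprung ball holds it at either end: about 6.5 N breaks it away. Entering an end, it resists from 11 mm to 5 mm before it (about 6.5 N), then snaps the rest of the way; between, about 1 N of friction and it stays where left. It opens along -x of pocket, roughly towards the robot.
- round_knob (a point): centre of the round knob of the slide to use: a black disc 30 mm in diameter, 12 mm thick, flat faces square to the travel, 58 mm above the bench, on a level steel rod 10 mm thick. 30 mm of rod is free between the disc's back and the slide's front plate (white, 66 wide, 6 thick, top 86 mm above the bench). x axis: along the travel, into the housing; z up.
- pocket (a point): centre of the tray floor of the round-knob slide, 38 mm above the bench; moves with the slide, 73.5 mm behind the knob's centre (+x). Axes as the knob's. The well is 47 mm along x, 42 mm along y, with lips 8 mm high, 4 mm thick, open above when the slide is out; the front plate is 31.5 mm in front of the centre and rises 48 mm above the tray floor.
- cube_mid (a point): middle of the loose filter cube: a black block 40 mm along its x, 36 along its y, 40 high, round windows, 50 to 100 g, upright on the bench at the left, the point 20 mm above its underside, z up. It fits the tray with its 40 mm side along the tray's x, either way round. Behind it a rack (y -0.12 to 0.37) rises 180 mm, face at x = 0.485, end handles to 0.456; pass in front of it.
- bar_slide (a joint): travel of the other slide, the one with the bar knob, in a like housing beside the first: must stay home (0)
- bar_knob (a point): centre of the other slide's knob, a level black bar 44 mm wide, 14 mm high, 12 mm thick, 58 mm above the bench, 92 mm to the left or right of the round knob when both are home
- objective: bystander: white microscope objective, 26 mm wide, 48 high, standing to the right of the cube; origin at its underside
- timer: bystander: flat white lab timer 70 x 62 x 18 mm lying between cube and board, near the front edge; origin at the centre of its underside
- tape: bystander: tape roll, 78 mm wide, 19 high, lying at the right
- dish: bystander: covered dish 55 mm wide, 14 high, at the right
- tweezers: bystander: steel tweezers 124 mm long lying near the bench's front edge at the right
- round_housing: grey box that holds the round-knob slide, fixed on the board: 100 mm along x, 80 wide, 74 high, top 98 mm above the bench, a flat black window ring on its roof; origin at the centre of its underside, 24 mm above the bench; the slide comes out of its -x face. Slide home: tray inside, knob centre 42 mm before that face; slide out: pocket centre 38.5 mm before it.
Things that resemble listed ones, but are neither listed nor needed, are in the scene too. There is more than one size of the part that bears cube_mid; the job needs the larger.

How it is judged:
By the outcome, as a careful person would: the job done as asked, in the order asked, and still so for the second after the job is handed in, with the robot touching nothing.
It also fails if it takes over 72 s, if anything falls off the work surface, if the arm or the gripper's body presses on something with over 40 N, if the wrist force passes 120 N, or if a joint passes its speed limit or range.

### The arm

A 7-joint arm with a two-finger parallel gripper is mounted at the origin on a cart in front of the work surface, level with it; the furniture and walls round the work are solid. World frame = base frame: x ahead of the robot, y to its left, z up, the work surface at z = 0. Lengths are in m, angles in rad, forces in N, time in s.
With the tool pointing down it reaches from about 0.4 to 0.75 m from the base axis. Payload 19.5 kg.
Tool frame: the origin (TCP) lies at the very end of the fingers, on their centre line; the grasp point (between the pads) lies 19 mm behind it; z points along the fingers, y is the line along which they close (so a half turn about z gives the same grasp; the last joint's range is limited). The gripper opens to 85 mm and grips with 20 to 120 N. Pads are 22 mm wide; open, the fingers measure 114 mm over their backs; the gripper's body (76 mm by 85 mm) begins 54 mm behind the grasp point. The pads swing forward as they close: fully open they stand 13 mm farther back than shut.
Start: joints at [1.281, 0.707, -0.028, 1.485, 0.022, 0.951, -0.075], TCP at [0.141, -0.557, 0.231] pointing down, gripper open.
Joint ranges: [-2.71, 2.71], [-0.32, 2.16], [-1.57, 1.52], [0, 2.45], [-1.46, 4.6], [0, 2.02], [-2.83, 2.83]. Speed limits (rad/s): [1.89, 1.89, 2.57, 2.57, 3.01, 3.01, 3.01].

### API

Orientations are given as [roll, pitch, yaw] about the fixed x, y, z axes, in that order (R = Rz(yaw) Ry(pitch) Rx(roll)).
In Python, from plant import arm gives the robot as it stands.
- The arm moves only by the tool drive_tool, never from a script. Its argument "commands" is a list of rows, each a list of 7 numbers: the shift along the tool's x, y, z normalised to -1 to 1, where 1 is 0.4 m, then the turn, a rotation vector about the tool's x, y, z normalised to -1 to 1, where 1 is 90 degrees, then the closure, from 0 (fully open) to 1 (shut). In form: [[tx, ty, tz, ax, ay, az, claw], ...]. A call has 1 to 8 rows; each row is the pose to reach, as a shift and turn from the pose commanded when the call began, along the tool's axes at that moment; what a row does not reach only later rows make up. A row lasts 1/8 s, in which the tool goes at most 62.5 mm and 10.7 degrees, less where a joint would pass 70% of its speed; a pose out of reach is approached as far as the arm can. A call with a number of a shift or a turn outside -1 to 1 is refused whole. A call with a gripper value outside its range is refused whole. The fingers move at their own pace and stop on an object; "grip_force" is the grip in N (left out, the last holds). Time passes only in rows, so rows that repeat a pose let the fingers close. It gives the time, the measured TCP pose, the force, the opening and the grip force at its end, in the units of the state.
- arm.sense(): the state, without advancing time (a new reading comes with each control period).
- arm.grab_frame(name): name is "scene" or "top"; returns the picture (480x640x3 uint8, blue, green, red); there is no depth.
- arm.camera_info(name): a dict with "mtx" (3x3 intrinsics, pixels), "world_from_camera" (4x4, takes a point from camera to world coordinates). Camera axes: x right, y up, looking along -z (the intrinsics and any distortion apply to the point x, -y, -z); pixel columns grow to the right and rows downward; lengths in m; the calibration is good to about 2 mm. A picture is of the moment at which its call begins. camera_info takes no time and is no camera call.
- arm.job_done(): hands the job in; it is judged then, once.
The state is a dict: "t": time; "q": joint angles; "joint_velocities": joint speeds; "effort": joint torques, N m; "ee_pos": TCP position; "tool_rot": TCP orientation; "ft_force": force on the tool from outside, world axes, zero at the start; "ft_torque": the same for the moment, N m; "gripper_width": opening from 0.0 (shut) to 1.0 (fully open); "grasp_force": force on a finger pad.
Only numpy, scipy, OpenCV 4.12 (cv2) and the standard library are available. Lean on these libraries where they do the work, as an engineer would, in place of code of your own. Each camera call takes 0.05 s, during which the arm holds its last target. There are 200 camera calls.

## Working session

There is one attempt and no reset: what is moved stays moved. The work goes in short steps, Python scripts to look and compute and a tool call to move; the robot and the scene stay as the last step left them, time stands still between calls to the robot, and variables do not carry over. Pictures are saved under pics/ and viewed, at most 10 in all, crops included, and the job is handed in when it is done.

Besides the shell and the picture viewer there is one more tool, called as a command line: name --pt "numbers of a row" for each row, then --argument value for the rest. drive_tool: Moves the arm, as the interface text tells. Scaled input: -1 to 1 covers 0.4 m each way for a shift and 90 degrees each way for a turn. Its arguments: {"type":"object","properties":{"commands":{"type":"array"},"grip_force":{"type":"number"}},"required":["commands"]}

```bash
mkdir -p pics; ls; python3 - <<'E'
from plant import arm
import cv2,numpy as np
np.set_printoptions(precision=4,suppress=True)
for n in("scene","top"):
    cv2.imwrite(f"pics/{n}0.png",arm.grab_frame(n)); c=arm.camera_info(n); print(n,c)
print(arm.sense())
E
```

```text
pics
scene {'mtx': array([[562.0017,   0.    , 312.9957],
       [  0.    , 562.0017, 238.9175],
       [  0.    ,   0.    ,   1.    ]]), 'world_from_camera': array([[-0.6623,  0.3974, -0.6352, -0.3125],
       [-0.7489, -0.3784,  0.5441,  0.5179],
       [-0.0242,  0.836 ,  0.5482,  0.7853],
       [ 0.    ,  0.    ,  0.    ,  1.    ]])}
top {'mtx': array([[510.009 ,   0.    , 319.7899],
       [  0.    , 510.009 , 244.5681],
       [  0.    ,   0.    ,   1.    ]]), 'world_from_camera': array([[-0.0064,  0.9945, -0.1045,  0.3528],
       [-0.9998, -0.0084, -0.019 , -0.1758],
       [-0.0198,  0.1043,  0.9943,  1.4744],
       [ 0.    ,  0.    ,  0.    ,  1.    ]])}
{'t': 0.1, 'q': array([ 1.2813,  0.707 , -0.0276,  1.4849,  0.022 ,  0.9509, -0.0755]), 'joint_velocities': array([ 0.0011, -0.0024, -0.0004, -0.0012, -0.0003,  0.0005, -0.0006]), 'effort': array([  0.001 , -88.4299,   1.2365, -23.6454,   0.017 ,   0.0051,
        -0.    ]), 'ee_pos': array([ 0.141 , -0.5572,  0.2309]), 'tool_rot': array([-3.1407,  0.    ,  0.2478]), 'ft_force': array([-0.5274, -0.0938, -0.4327]), 'ft_torque': array([-0.0102, -0.0157,  0.0135]), 'grasp_force': 0.0, 'gripper_width': 1.0014483437690573}
```

View pics/scene0.png

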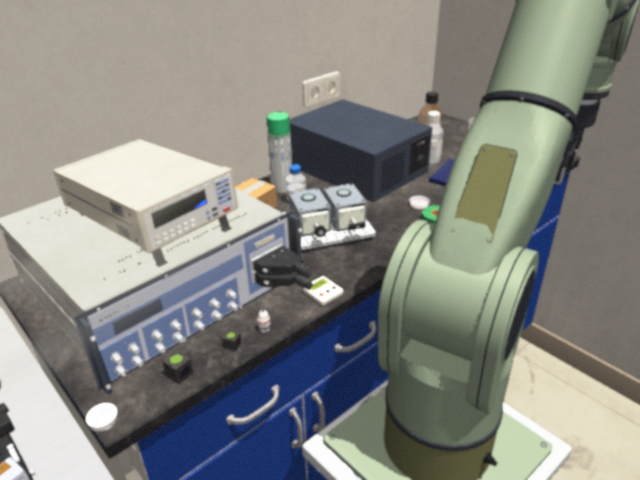

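View pics/top0.png

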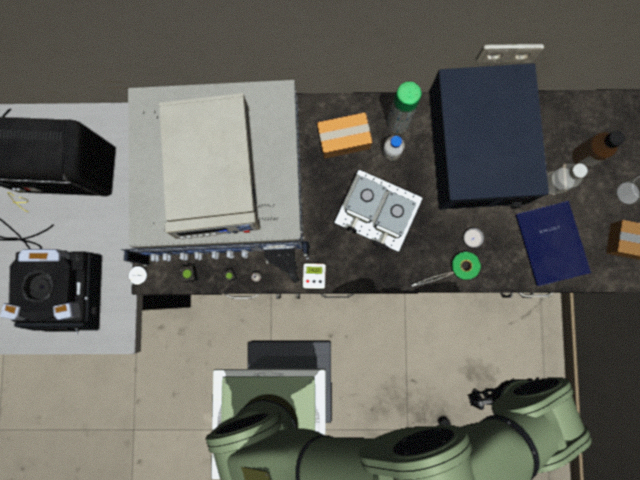

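The scene view shows the larger cube at about (177,367), a smaller one at (231,340), and the housings near (310,213) and (346,205). The top view has the cubes at (187,273) and (229,275), and the board at (380,210). I'll zoom in on these and project them.

```bash
cat > h.py <<'E'
import numpy as np,cv2
from plant import arm
np.set_printoptions(precision=4,suppress=True)
def ray(n,u,v):
    c=arm.camera_info(n);K=c["mtx"];T=c["world_from_camera"]
    d=np.array([(u-K[0,2])/K[0,0],-(v-K[1,2])/K[1,1],-1]);return T[:3,3],T[:3,:3]@d
def at(n,u,v,z):
    o,d=ray(n,u,v);return o+d*(z-o[2])/d[2]
def proj(n,p):
    c=arm.camera_info(n);K=c["mtx"];T=c["world_from_camera"]
    q=T[:3,:3].T@(np.array(p)-T[:3,3]);return np.array([K[0,0]*q[0]/-q[2]+K[0,2],K[1,1]*-q[1]/-q[2]+K[1,2]])
def tri(a,b):
    A=[];B=[]
    o1,d1=ray("scene",*a);o2,d2=ray("top",*b)
    s=np.linalg.lstsq(np.c_[d1,-d2],o2-o1,rcond=None)[0]
    p,q=o1+d1*s[0],o2+d2*s[1];return (p+q)/2,np.linalg.norm(p-q)
E
python3 - <<'E'
from h import *
s=cv2.imread("pics/scene0.png");t=cv2.imread("pics/top0.png")
def crop(im,x,y,w,h,W,H): return cv2.resize(im[y:y+h,x:x+w],(W,H),interpolation=cv2.INTER_CUBIC)
A=np.hstack([crop(s,285,175,100,75,400,300),crop(t,330,165,100,75,400,300)])
B=np.hstack([crop(s,150,310,100,75,400,300),crop(t,165,235,100,75,400,300)])
cv2.imwrite("pics/crop1.png",np.vstack([A,B]))
for n in[(187,273),(229,275),(256,277),(314,276)]:print(at("top",*n,.04))
for n in[(366,195),(397,211)]:print(at("top",*n,.098))
E
```

```text
[0.4259 0.2276 0.04  ]
[0.4194 0.1084 0.04  ]
[0.4132 0.032  0.04  ]
[ 0.4148 -0.1315  0.04  ]
[ 0.6328 -0.2768  0.098 ]
[ 0.5876 -0.3604  0.098 ]
```

View pics/crop1.png

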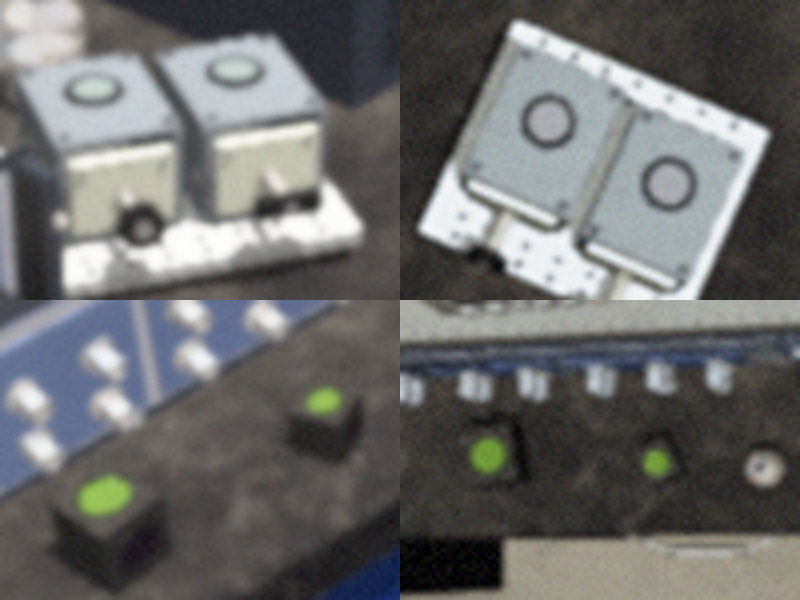

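```bash
python3 - <<'E'
from h import *
S=np.mean([arm.grab_frame("scene").astype(float) for _ in range(8)],0).astype(np.uint8)
T=np.mean([arm.grab_frame("top").astype(float) for _ in range(8)],0).astype(np.uint8)
cv2.imwrite("pics/S.png",S);cv2.imwrite("pics/T.png",T)
def up(im,x,y,w,h,k=8): return cv2.resize(im[y:y+h,x:x+w],None,fx=k,fy=k,interpolation=cv2.INTER_CUBIC)
def px(p,x,y,k=8): p=np.asarray(p,float);return (p+.5)/k-.5+np.array([x,y])
def blobs(m,lo):
    return [c for c in cv2.findContours(m.astype(np.uint8),cv2.RETR_LIST,cv2.CHAIN_APPROX_NONE)[0] if cv2.contourArea(c)>lo]
def cen(c): M=cv2.moments(c);return np.array([M['m10'],M['m01']])/M['m00']
# green windows
g={}
for n,im,bx in(("scene",S,(150,310,100,75)),("top",T,(165,250,85,45))):
    u=up(im,*bx);h=cv2.cvtColor(u,cv2.COLOR_BGR2HSV)
    m=(h[...,0]>30)&(h[...,0]<60)&(h[...,1]>110)&(h[...,2]>70)
    for c in blobs(m,800):
        p=px(cen(c),*bx[:2]);print(n,"green",p,cv2.contourArea(c)/64,at(n,*p,.04))
# rings
u=up(T,340,170,80,75);gr=cv2.cvtColor(u,cv2.COLOR_BGR2GRAY)
for c in blobs(gr<95,300):
    a=cv2.contourArea(c)/64;p=px(cen(c),340,170)
    if a<300:print("dark top",p,a,at("top",*p,.098),at("top",*p,.058))
# housing white plate tops
h=cv2.cvtColor(u,cv2.COLOR_BGR2GRAY)
# composites
def ann(u,x,y,k):
    u=u.copy()
    for i in range(0,u.shape[1],10*k):cv2.putText(u,str(x+i//k),(i,10),0,.35,(0,255,255));cv2.line(u,(i,12),(i,u.shape[0]),(0,120,120),1)
    for i in range(0,u.shape[0],10*k):cv2.putText(u,str(y+i//k),(0,i+10),0,.35,(0,255,255));cv2.line(u,(25,i),(u.shape[1],i),(0,120,120),1)
    return u
def br(i):return np.clip(i.astype(float)*2.2,0,255).astype(np.uint8)
a=ann(br(up(T,170,255,40,30,10)),170,255,10);b=ann(br(up(S,155,345,40,30,10)),155,345,10)
c=ann(up(T,335,190,40,30+10,10)[:300],335,190,10);c=ann(up(T,338,205,40,30,10),338,205,10);d=ann(up(S,300,205,40,30,10),300,205,10)
cv2.imwrite("pics/crop2.png",np.vstack([np.hstack([a,b]),np.hstack([c,d])]))
E
```

```text
scene green [175.5908 358.5985] 86.2578125 [0.4247 0.2278 0.04  ]
scene green [230.7247 334.7222] 32.96875 [0.4081 0.1166 0.04  ]
top green [228.7152 275.1839] 30.515625 [0.4189 0.1092 0.04  ]
top green [186.6174 273.4239] 63.25 [0.4247 0.2287 0.04  ]
dark top [374.9437 225.2953] 6.328125 [ 0.5488 -0.2997  0.098 ] [ 0.5545 -0.3034  0.058 ]
dark top [395.3964 210.7213] 25.1796875 [ 0.5884 -0.3561  0.098 ] [ 0.5953 -0.3613  0.058 ]
dark top [365.0066 197.2048] 23.25 [ 0.6267 -0.274   0.098 ] [ 0.6346 -0.2768  0.058 ]
```

View pics/crop2.png

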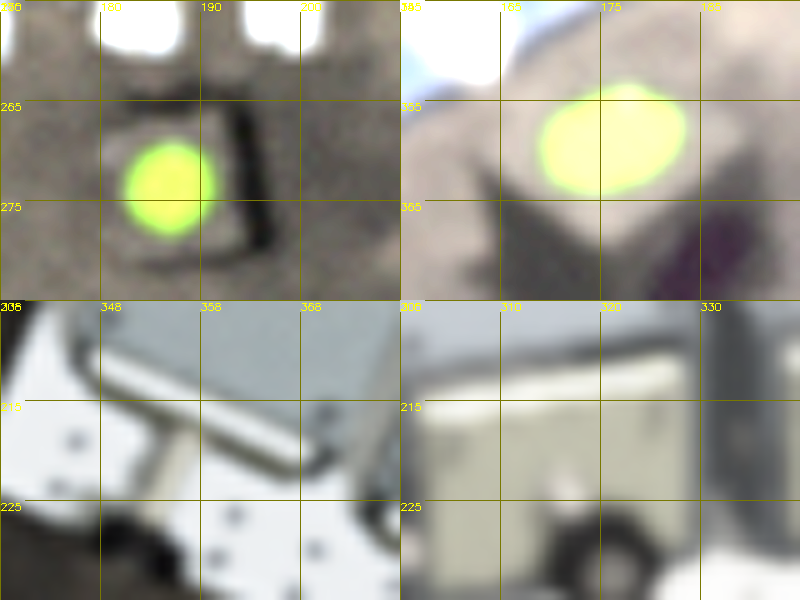

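The upper-left crop (top view) shows the cube's top-face edges: the right edge runs (192.8,266.5)→(194.7,279) and the near edge (183.5,281.5)→(194,279.8). The lower-left crop shows the plate-top strip from (347.5,210.5) to (369,221) and the knob at about (352,229). The lower-right crop (scene view) shows the disc at about (320.3,232).

```bash
python3 - <<'E'
from h import *
S=cv2.imread("pics/S.png");T=cv2.imread("pics/T.png")
k=8
def sub(im,x,y,w,h):return cv2.resize(im[y:y+h,x:x+w],None,fx=k,fy=k,interpolation=cv2.INTER_CUBIC)
def px(p,x,y):return (np.asarray(p,float)+.5)/k-.5+np.array([x,y])
# rings: hull of dark ring pixels about each seed
for n,seeds in(("top",[(367,195),(397,211)]),):
  for s in seeds:
    x,y=s[0]-11,s[1]-11;u=sub(T,x,y,22,22);g=cv2.cvtColor(u,cv2.COLOR_BGR2GRAY)
    m=((g<100)*255).astype(np.uint8);yy,xx=np.mgrid[:176,:176];m[(xx-88)**2+(yy-88)**2>80**2]=0
    q,l,st,ce=cv2.connectedComponentsWithStats(m);i=1+np.argmax(st[1:,4])
    e=cv2.fitEllipse(cv2.convexHull(np.argwhere(l==i)[:,::-1].astype(np.int32)))
    p=px(e[0],x,y);print("ring",p,np.array(e[1])/k,at("top",*p,.098))
# plate top: rows of bright strip -> ends
a,b=at("top",347.5,210.5,.086),at("top",369,221,.086);d=a-b;print("plate",a,b,np.linalg.norm(d),"yaw",np.degrees(np.arctan2(-d[0],d[1])))
a,b=at("scene",302.3,215.8,.086),at("scene",328,211.3,.086);d=a-b;print("plate scene",a,b,np.linalg.norm(d),"yaw",np.degrees(np.arctan2(-d[0],d[1])))
print("knob tri",tri((320.3,232),(352,229)),"z58 scene",at("scene",320.3,232,.058),"top z72",at("top",352,229,.07))
# cube edges in world, z=.04
for n,pp in(("top",[(192.8,266.5),(194.7,279)]),("top",[(183.5,281.5),(194,279.8)]),("scene",[(163.3,361),(175.6,369.6)]),("scene",[(175.6,369.6),(188.7,358)])):
    a,b=[at(n,*p,.04) for p in pp];d=b-a;print("cube",n,a[:2],b[:2],np.linalg.norm(d),np.degrees(np.arctan2(d[1],d[0])))
E
```

```text
ring [366.5875 195.1178] [12.8692 13.1089] [ 0.6324 -0.2784  0.098 ]
ring [396.6713 210.5942] [12.9281 13.225 ] [ 0.5887 -0.3596  0.098 ]
plate [ 0.5924 -0.2261  0.086 ] [ 0.5626 -0.2848  0.086 ] 0.0657559464452397 yaw -26.922064775594716
plate scene [ 0.5922 -0.225   0.086 ] [ 0.5648 -0.2846  0.086 ] 0.06550201842510345 yaw -24.69646042676502
knob tri (array([ 0.5447, -0.2396,  0.055 ]), np.float64(0.0010011722593301691)) z58 scene [ 0.5408 -0.2368  0.058 ] top z72 [ 0.543  -0.2386  0.07  ]
cube top [0.4442 0.2115] [0.4088 0.2054] 0.03588147755885422 -170.2346093960937
cube top [0.402  0.2371] [0.4066 0.2074] 0.0300408245507376 -81.23395916059225
cube scene [0.4347 0.2475] [0.4004 0.2417] 0.03481921443216673 -170.35484683982492
cube scene [0.4004 0.2417] [0.4094 0.2091] 0.03378700276697688 -74.48322100130991
```

```bash
python3 - <<'E'
from h import *
T=cv2.imread("pics/T.png");x,y=330,163
u=cv2.resize(T[y:y+74,x:x+98],None,fx=8,fy=8,interpolation=cv2.INTER_CUBIC)
for i in range(0,98,10):cv2.putText(u,str(x+i),(i*8,10),0,.35,(0,0,255));cv2.line(u,(i*8+4,12),(i*8+4,20),(0,0,255),1)
for i in range(0,74,10):cv2.putText(u,str(y+i),(0,i*8+10),0,.35,(0,0,255))
cv2.imwrite("pics/crop3.png",u)
E
```

```text
(no output)
```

View pics/crop3.png

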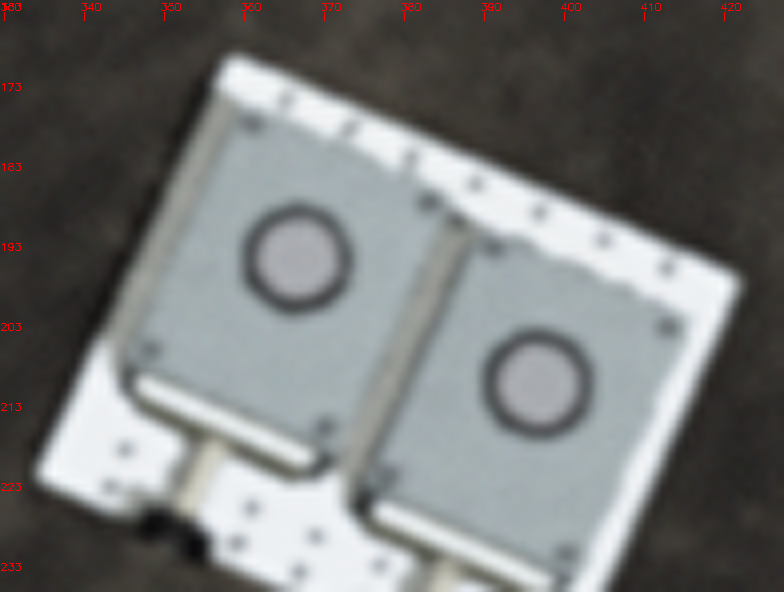

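Everything agrees on the housing yaw: about -24.6° from both plate strips, the board edges and ring-to-plate. The knob is at about (0.543,-0.2385,0.058). The left, larger cube is at (0.4247,0.228) with yaw about 9°.

```bash
cat >> h.py <<'E'
from scipy.spatial.transform import Rotation as R
def go(p,yaw):
    s=arm.sense();Rc=R.from_euler("xyz",s["tool_rot"]);Rt=R.from_euler("xyz",[np.pi,0,yaw])
    d=Rc.inv().apply(np.array(p)-s["ee_pos"])/.4;r=(Rc.inv()*Rt).as_rotvec()/(np.pi/2)
    print("t %.2f"%s["t"],s["ee_pos"],s["tool_rot"],s["ft_force"],"w %.3f"%s["gripper_width"],"->",d,r)
YAW=-.429;XA=np.array([np.cos(YAW),np.sin(YAW),0]);YA=np.array([-np.sin(YAW),np.cos(YAW),0])
KN=np.array([.5428,-.2385,.058]);CU=np.array([.4247,.2283,.02])
E
python3 -c "
from h import *
go([.5428,-.2385,.2],YAW)"
```

```text
t 0.90 [ 0.141  -0.5574  0.2313] [-3.1415  0.      0.2478] [ 0.0145  0.139  -0.0081] w 1.003 -> [ 1.1693 -0.5266  0.0782] [-0.0001  0.      0.4309]
```

drive_tool --pt "0.15 -0.07 0 0 0 0.1 0" --pt "0.3 -0.14 0 0 0 0.2 0.2" --pt "0.45 -0.2 0 0 0 0.3 0.35" --pt "0.6 -0.27 0 0 0 0.4 0.4" --pt "0.75 -0.34 0 0 0 0.431 0.4" --pt "0.9 -0.41 0 0 0 0.431 0.4" --pt "0.9 -0.41 0 0 0 0.431 0.4" --grip_force 60

```text
t: 1.78
ee_pos: [0.4524, -0.3071, 0.2311]
tool_rot: [-3.14, -0.0, -0.425]
ft_force: [-0.3, -1.3, 0.5]
gripper_width: 0.6
grasp_force: 0.0
```

```bash
python3 -c "
from h import *
go([.5428,-.2385,.12],YAW)"
```

```text
t 1.77 [ 0.4524 -0.3071  0.2311] [-3.1403 -0.0001 -0.4246] [-0.2816 -1.2515  0.5348] w 0.600 -> [ 0.1351 -0.249   0.278 ] [-0.0008 -0.      0.0028]
```

drive_tool --pt "0.07 -0.125 0.14 0 0 0 0.4" --pt "0.135 -0.249 0.278 0 0 0 0.4" --pt "0.135 -0.249 0.278 0 0 0 0.4"

```text
t: 2.15
ee_pos: [0.541, -0.2406, 0.1179]
tool_rot: [-3.141, 0.002, -0.428]
ft_force: [-0.7, -0.2, 0.3]
gripper_width: 0.6
grasp_force: 0.0
```

```bash
python3 - <<'E'
from h import *
go([.5428,-.2385,.04],YAW)
s=arm.grab_frame("scene");t=arm.grab_frame("top")
k=lambda i,x,y:cv2.resize(i[y:y+60,x:x+80],(400,300),interpolation=cv2.INTER_CUBIC)
cv2.imwrite("pics/a.png",np.hstack([k(s,280,190),k(t,320,190)]))
E
```

```text
t 2.15 [ 0.541  -0.2406  0.1179] [-3.1412  0.0019 -0.4281] [-0.7033 -0.2165  0.2904] w 0.600 -> [ 0.0023 -0.0065  0.1947] [-0.0003  0.0012  0.0006]
```

View pics/a.png

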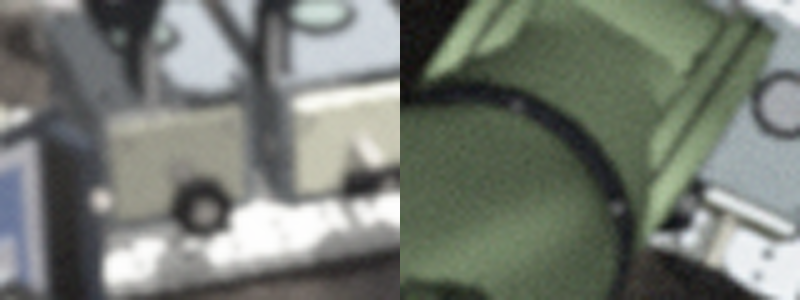

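The fingers straddle the knob disc (scene crop (200,207)), with the tips still above it. I'll descend and close.

drive_tool --pt "0.002 -0.006 0.05 0 0 0 0.4" --pt "0.002 -0.006 0.1 0 0 0 0.4" --pt "0.002 -0.006 0.15 0 0 0 0.4" --pt "0.002 -0.006 0.195 0 0 0 0.4" --pt "0.002 -0.006 0.195 0 0 0 0.4"

```text
t: 2.88
ee_pos: [0.5414, -0.2406, 0.0415]
tool_rot: [3.141, 0.001, -0.43]
ft_force: [-0.0, -0.6, 0.7]
gripper_width: 0.6
grasp_force: 0.0
```

drive_tool --pt "0 0 0 0 0 0 0.6" --pt "0 0 0 0 0 0 0.8" --pt "0 0 0 0 0 0 1" --pt "0 0 0 0 0 0 1" --pt "0 0 0 0 0 0 1" --grip_force 50

```text
t: 3.5
ee_pos: [0.5432, -0.2384, 0.0433]
tool_rot: [-3.139, -0.001, -0.428]
ft_force: [0.6, 11.5, 8.6]
gripper_width: 0.325
grasp_force: 48.6
```

drive_tool --pt "0 0 0 0 0 0 0.5" --pt "0 0 0 0 0 0 0.45" --pt "0 -0.007 0.018 0 0 0 0.45" --pt "0 -0.007 0.018 0 0 0 0.45" --pt "0 -0.007 0.018 0 0 0 0.8" --pt "0 -0.007 0.018 0 0 0 1" --pt "0 -0.007 0.018 0 0 0 1" --pt "0 -0.007 0.018 0 0 0 1"

```text
t: 4.5
ee_pos: [0.5431, -0.238, 0.035]
tool_rot: [3.141, 0.0, -0.43]
ft_force: [-4.0, -3.5, 3.1]
gripper_width: 0.327
grasp_force: 49.2
```

drive_tool --pt "-0.02 0 0 0 0 0 1" --pt "-0.05 0 0 0 0 0 1" --pt "-0.08 0 0 0 0 0 1" --pt "-0.11 0 0 0 0 0 1" --pt "-0.14 0 0 0 0 0 1" --pt "-0.16 0 0 0 0 0 1" --pt "-0.177 0 0 0 0 0 1" --pt "-0.177 0 0 0 0 0 1"

```text
t: 5.5
ee_pos: [0.4795, -0.2085, 0.035]
tool_rot: [3.142, -0.002, -0.429]
ft_force: [1.6, -4.2, -0.6]
gripper_width: 0.325
grasp_force: 50.7
```

```bash
python3 -c "
from h import *
s=arm.sense();go(s['ee_pos'],YAW);d=s['ee_pos']-[.5431,-.238,.035];print(d@XA,d@YA)"
```

```text
t 5.50 [ 0.4795 -0.2085  0.035 ] [ 3.1416 -0.0019 -0.4294] [ 1.6193 -4.1583 -0.552 ] w 0.325 -> [0. 0. 0.] [ 0.     -0.0012 -0.0002]
-0.0701241831938076 0.0003711936251486169
```

drive_tool --pt "-0.005 0 0 0 0 0 1" --pt "-0.01 0 0 0 0 0 1" --pt "-0.01 0 0 0 0 0 1"

```text
t: 5.88
ee_pos: [0.4794, -0.2085, 0.0353]
tool_rot: [3.141, -0.01, -0.429]
ft_force: [22.9, -14.6, -15.9]
gripper_width: 0.327
grasp_force: 50.7
```

```bash
python3 -c "
from h import *
s=arm.sense();go(s['ee_pos'],YAW);d=s['ee_pos']-[.5431,-.238,.035];print(d@XA,d@YA,s['ft_force']@XA)"
```

```text
t 5.88 [ 0.4794 -0.2085  0.0353] [ 3.141  -0.0101 -0.4293] [ 22.8732 -14.5716 -15.8622] w 0.327 -> [0. 0. 0.] [ 0.0004 -0.0064 -0.0002]
-0.07020992510954133 0.00030971963399895356 26.861719260711016
```

Slide is against its outer stop (70.2 mm travel, 27 N). I'll relax, release and rise.

drive_tool --pt "0.01 0 0 0 0 0 1" --pt "0.01 0 0 0 0 0 0.8" --pt "0.01 0 0 0 0 0 0.5" --pt "0.01 0 0 0 0 0 0.4" --pt "0.01 0 -0.1 0 0 0 0.4" --pt "0.01 0 -0.25 0 0 0 0.3" --pt "0.01 0 -0.4 0 0 0 0.1" --pt "0.01 0 -0.5 0 0 0 0"

```text
t: 6.88
ee_pos: [0.4789, -0.2079, 0.2375]
tool_rot: [-3.141, -0.001, -0.429]
ft_force: [0.6, 1.2, -0.6]
gripper_width: 1.0
grasp_force: 0.0
```

```bash
python3 -c "
from h import *
go([.4247,.2283,.2],.157)
go([.4247,.2283,.2],.157-np.pi/2)
print(arm.sense()['q'])"
```

```text
t 6.88 [ 0.4789 -0.2079  0.2375] [-3.1411 -0.0014 -0.429 ] [ 0.6193  1.196  -0.5945] w 1.000 -> [-0.5769 -0.9354  0.0933] [-0.    -0.001 -0.373]
t 6.88 [ 0.4789 -0.2079  0.2375] [-3.1411 -0.0014 -0.429 ] [ 0.6193  1.196  -0.5945] w 1.000 -> [-0.5769 -0.9354  0.0933] [-0.0007 -0.0007  0.627 ]
[ 0.1951  0.6366  0.2813  1.6747 -0.2202  0.8599 -1.4315]
```

```bash
python3 - <<'E'
from h import *
S=cv2.imread("pics/S.png")
for u,v in[(161,423-310+235),(177,413-300+225),(164,343),(182,336),(159,347)]:
    for X in(.455,.465,.475):
        o,d=ray("scene",u,v);p=o+d*(X-o[0])/d[0];print((u,v),p,proj("top",p))
T=cv2.imread("pics/T.png")
k=lambda i,x,y:cv2.resize(i[y:y+45,x:x+80],(800,450),interpolation=cv2.INTER_CUBIC)[:, :]
def ann(u,x,y):
    for i in range(0,80,10):cv2.putText(u,str(x+i),(i*10,10),0,.35,(0,0,255));cv2.line(u,(i*10+5,0),(i*10+5,450),(0,0,255),1)
    for i in range(0,45,10):cv2.putText(u,str(y+i),(0,i*10+10),0,.35,(0,0,255));cv2.line(u,(0,i*10+5),(800,i*10+5),(0,0,255),1)
    return u
cv2.imwrite("pics/kn.png",cv2.resize(np.vstack([ann(k(S,125,325),125,325),ann(k(T,150,240),150,240)]),None,fx=.66,fy=.66,interpolation=cv2.INTER_AREA))
E
```

```text
(161, 348) [0.455  0.2387 0.0524] [182.0546 262.4454]
(161, 348) [0.465  0.2351 0.0428] [184.3832 259.1422]
(161, 348) [0.475  0.2315 0.0333] [186.6783 255.8865]
(177, 338) [0.455  0.2045 0.0555] [193.8823 262.2735]
(177, 338) [0.465  0.2004 0.046 ] [196.2844 258.9606]
(177, 338) [0.475  0.1964 0.0365] [198.6519 255.6953]
(164, 343) [0.455  0.2311 0.06  ] [183.9988 262.2349]
(164, 343) [0.465  0.2273 0.0505] [186.3511 258.9124]
(164, 343) [0.475  0.2236 0.0411] [188.6698 255.6377]
(182, 336) [0.455  0.194  0.0539] [197.7493 262.2841]
(182, 336) [0.465  0.1898 0.0444] [200.171  258.9745]
(182, 336) [0.475  0.1856 0.0348] [202.5579 255.7125]
(159, 347) [0.455 0.242 0.057] [180.4303 262.3386]
(159, 347) [0.465  0.2384 0.0476] [182.7571 259.0241]
(159, 347) [0.475  0.2348 0.0381] [185.0505 255.7572]
```

View pics/kn.png

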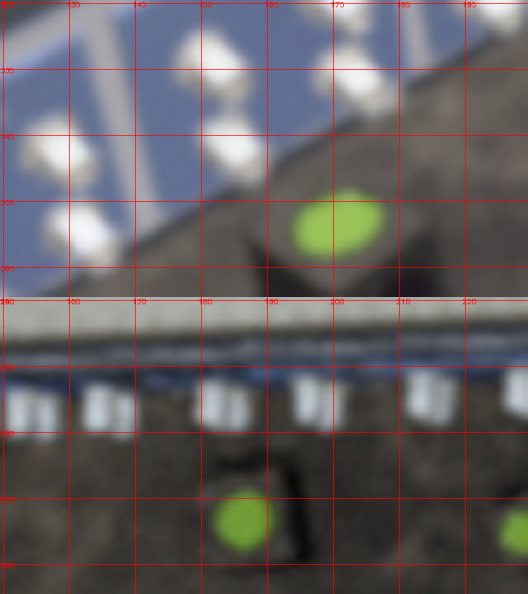

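The rack's knobs (top view rows up to about 260) stick out to x≈0.462. I'll therefore pick the cube with the tool leaning 15° back towards the robot, so the gripper body stays clear.

```bash
cat >> h.py <<'E'
def got(p,yaw,a):
    s=arm.sense();Rc=R.from_euler("xyz",s["tool_rot"]);Rt=R.from_euler("xyz",[np.pi,0,yaw])*R.from_euler("y",a)
    d=Rc.inv().apply(np.array(p)-s["ee_pos"])/.4;r=(Rc.inv()*Rt).as_rotvec()/(np.pi/2)
    print("t %.2f"%s["t"],s["ee_pos"],s["tool_rot"],s["ft_force"],"w %.3f"%s["gripper_width"],"->",d,r)
E
python3 -c "
from h import *
got([.41,.05,.24],.166,.262)"
```

```text
t 6.88 [ 0.4789 -0.2079  0.2375] [-3.1411 -0.0014 -0.429 ] [ 0.6193  1.196  -0.5945] w 1.000 -> [-0.4248 -0.5148 -0.0067] [ 0.0496  0.1608 -0.3766]
```

drive_tool --pt "-0.1 -0.1 -0.007 0.01 0.03 -0.08 0.1" --pt "-0.2 -0.2 -0.007 0.02 0.06 -0.16 0.2" --pt "-0.27 -0.3 -0.007 0.03 0.1 -0.24 0.25" --pt "-0.35 -0.4 -0.007 0.04 0.13 -0.32 0.25" --pt "-0.425 -0.515 -0.007 0.05 0.161 -0.377 0.25" --pt "-0.425 -0.515 -0.007 0.05 0.161 -0.377 0.25"

```text
t: 7.62
ee_pos: [0.4087, 0.0535, 0.2377]
tool_rot: [-3.14, -0.261, 0.174]
ft_force: [0.8, -1.0, 0.9]
gripper_width: 0.746
grasp_force: 0.0
```

```bash
python3 -c "
from h import *
got([.4247,.2283,.12],.166,.262)"
```

```text
t 7.62 [0.4087 0.0535 0.2377] [-3.1398 -0.2609  0.1742] [ 0.8243 -1.0289  0.858 ] w 0.746 -> [ 0.0354 -0.4229  0.3148] [-0.0025  0.0007  0.0051]
```

drive_tool --pt "0.0 -0.14 0.05 0 0 0 0.25" --pt "0.01 -0.28 0.1 0 0 0.003 0.25" --pt "0.02 -0.38 0.2 0 0 0.005 0.25" --pt "0.035 -0.423 0.315 0 0 0.005 0.25" --pt "0.035 -0.423 0.315 0 0 0.005 0.25" --pt "0.035 -0.423 0.315 0 0 0.005 0.25"

```text
t: 8.38
ee_pos: [0.4303, 0.2255, 0.1242]
tool_rot: [-3.141, -0.255, 0.157]
ft_force: [-0.3, 0.4, 0.1]
gripper_width: 0.746
grasp_force: 0.0
```

```bash
python3 - <<'E'
from h import *
got([.4247,.2283,.013],.166,.262)
s=arm.grab_frame("scene");t=arm.grab_frame("top")
k=lambda i,x,y,w,h,W,H:cv2.resize(i[y:y+h,x:x+w],(W,H),interpolation=cv2.INTER_CUBIC)
cv2.imwrite("pics/s2.png",s);cv2.imwrite("pics/t2.png",t)
cv2.imwrite("pics/b.png",np.hstack([k(s,130,290,100,100,400,400),k(t,335,180,95,95,400,400)]))
E
```

```text
t 8.38 [0.4303 0.2255 0.1242] [-3.1413 -0.2549  0.1568] [-0.2667  0.3782  0.0961] w 0.746 -> [-0.0824 -0.0091  0.2657] [ 0.0013  0.0045 -0.0057]
```

View pics/b.png

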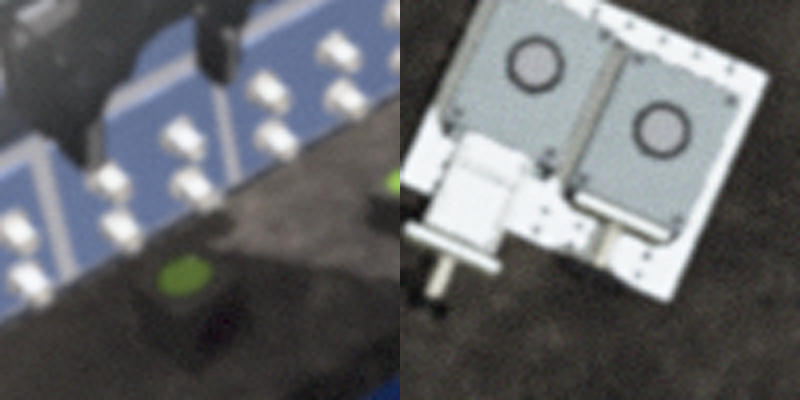

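The slide is out with the tray open at top-crop (480,190), and the bar slide is shut. The fingers stand above the cube. Descending.

drive_tool --pt "-0.03 -0.008 0.07 0 0.004 -0.005 0.25" --pt "-0.05 -0.009 0.14 0 0.004 -0.005 0.25" --pt "-0.055 -0.009 0.16 0 0.004 -0.005 0.25" --pt "-0.055 -0.009 0.16 0 0.004 -0.005 0.25"

```text
t: 8.98
ee_pos: [0.443, 0.2424, 0.0778]
tool_rot: [3.124, -0.222, 0.165]
ft_force: [0.1, 0.7, 0.8]
gripper_width: 0.752
grasp_force: 0.0
```

```bash
python3 - <<'E'
from h import *
got([.4247,.2283,.013],.166,.262)
E
```

```text
t 8.97 [0.443  0.2424 0.0778] [ 3.1239 -0.2218  0.1648] [0.0749 0.652  0.7934] w 0.752 -> [-0.0854  0.0247  0.1473] [ 0.0115  0.0256 -0.0005]
```

```bash
python3 - <<'E'
from h import *
s=arm.sense();print(s['q'],s['joint_velocities'])
E
```

```text
[-0.721   0.8429  0.1547  2.1129 -0.9315  0.001  -1.1052] [-0.0007 -0.0145  0.0042  0.008  -1.215   0.0015  1.2175]
```

Joint 6 has hit its 0 limit, so the 15° lean is too much here. I'll rise and use about 4° with a grip offset towards the robot instead.

```bash
python3 - <<'E'
from h import *
got([.416,.2275,.13],.166,.07)
E
```

```text
t 8.97 [0.443  0.2424 0.0778] [ 3.1239 -0.2218  0.1648] [0.0749 0.652  0.7934] w 0.752 -> [-0.0423  0.0283 -0.1429] [ 0.0114 -0.0966 -0.0016]
```

drive_tool --pt "0.01 0 -0.05 0 -0.05 0 0.25" --pt "0.03 0.005 -0.12 0 -0.1 0 0.25" --pt "0.03 0.005 -0.14 0 -0.122 0 0.25" --pt "0.03 0.005 -0.14 0 -0.122 0 0.25" --pt "0.03 0.005 -0.14 0 -0.122 0 0.25"

```text
t: 9.6
ee_pos: [0.4419, 0.2416, 0.1342]
tool_rot: [3.125, -0.03, 0.162]
ft_force: [-0.0, 0.4, 0.1]
gripper_width: 0.748
grasp_force: 0.0
```

```bash
python3 - <<'E'
from h import *
got([.416,.2275,.06],.166,.07)
s=arm.sense();print(s['q'],s['joint_velocities'])
E
```

```text
t 9.60 [0.4419 0.2416 0.1342] [ 3.1247 -0.0298  0.1618] [-0.037   0.431   0.1309] w 0.748 -> [-0.0751  0.0213  0.1838] [ 0.0109  0.0256 -0.0024]
[-0.9062  0.8393  0.6258  1.893  -0.769   0.6365 -1.2154] [ 0.0007  0.0074 -0.0023 -0.0004  0.0021  0.0066 -0.0031]
```

drive_tool --pt "-0.03 0.01 0.04 0.005 0.01 -0.001 0.25" --pt "-0.06 0.021 0.09 0.011 0.026 -0.002 0.25" --pt "-0.075 0.021 0.13 0.011 0.026 -0.002 0.25" --pt "-0.075 0.021 0.13 0.011 0.026 -0.002 0.25"

```text
t: 10.1
ee_pos: [0.4149, 0.2272, 0.0811]
tool_rot: [3.141, -0.068, 0.165]
ft_force: [0.4, -0.0, 0.4]
gripper_width: 0.752
grasp_force: 0.0
```

```bash
python3 - <<'E'
from h import *
got([.416,.2275,.013],.166,.07)
s=arm.sense();print(s['q'],s['joint_velocities'])
E
```

```text
t 10.10 [0.4149 0.2272 0.0811] [ 3.1407 -0.0683  0.1647] [ 0.3806 -0.0463  0.4156] w 0.752 -> [-0.0089 -0.0004  0.1701] [ 0.0006  0.0011 -0.0008]
[-0.7924  0.8573  0.3759  2.0777 -0.9758  0.3093 -1.0101] [-0.0284 -0.0171  0.0573 -0.0374  0.033   0.0509 -0.0294]
```

drive_tool --pt "-0.002 0 0.04 0 0 0 0.25" --pt "-0.004 0 0.08 0 0 0 0.25" --pt "-0.006 0 0.12 0 0 0 0.25" --pt "-0.008 0 0.15 0 0 0 0.25" --pt "-0.009 0 0.17 0 0 0 0.25" --pt "-0.009 0 0.17 0 0 0 0.25"

```text
t: 10.85
ee_pos: [0.4168, 0.228, 0.0135]
tool_rot: [3.141, -0.07, 0.166]
ft_force: [-0.6, 0.4, -0.8]
gripper_width: 0.749
grasp_force: 0.0
```

```bash
python3 - <<'E'
from h import *
got([.416,.2275,.013],.166,.07)
s=arm.sense();print(s['q'])
E
```

```text
t 10.85 [0.4168 0.228  0.0135] [ 3.141  -0.0696  0.1655] [-0.6214  0.3708 -0.7638] w 0.749 -> [-0.0022  0.0008  0.0012] [ 0.0004  0.0002 -0.0003]
[-0.6366  0.9679  0.0909  2.089  -1.1013  0.0513 -0.8932]
```

Reached with no contact force. Close on the cube.

drive_tool --pt "0 0 0 0 0 0 0.4" --pt "0 0 0 0 0 0 0.5" --pt "0 0 0 0 0 0 0.6" --pt "0 0 0 0 0 0 0.8" --pt "0 0 0 0 0 0 1" --pt "0 0 0 0 0 0 1" --grip_force 40

```text
t: 11.6
ee_pos: [0.4168, 0.2283, 0.014]
tool_rot: [3.141, -0.07, 0.166]
ft_force: [-1.0, -0.1, 8.8]
gripper_width: 0.416
grasp_force: 40.0
```

Width is 35.4 mm, i.e. the 36 mm side, so the 40 mm side lies along the tool's x. Lift, moving slightly towards the robot.

drive_tool --pt "0 0 -0.03 0 0 0 1" --pt "0 0 -0.1 0 0 0 1" --pt "0 0 -0.2 0 -0.01 0 1" --pt "0 0 -0.3 0 -0.025 0 1" --pt "0 0 -0.4 0 -0.044 0 1" --pt "0 0 -0.5 0 -0.044 0 1" --pt "0 0 -0.5 0 -0.044 0 1"

```text
t: 12.48
ee_pos: [0.4033, 0.2263, 0.2151]
tool_rot: [-3.141, -0.004, 0.166]
ft_force: [-0.3, 0.7, -1.9]
gripper_width: 0.412
grasp_force: 40.4
```

```bash
python3 - <<'E'
from h import *
got([.41,-.05,.21],-.2,.07)
s=arm.sense();print(s['q'])
s=arm.grab_frame("scene");cv2.imwrite("pics/s3.png",s)
x,y=130,240
cv2.imwrite("pics/c.png",cv2.resize(s[y:y+140,x:x+140],(560,560),interpolation=cv2.INTER_CUBIC))
t=cv2.imread("pics/t2.png")
u=cv2.resize(t[205:255,330:390],None,fx=8,fy=8,interpolation=cv2.INTER_CUBIC)
for i in range(0,60,10):cv2.putText(u,str(330+i),(i*8,10),0,.35,(0,0,255));cv2.line(u,(i*8+4,0),(i*8+4,400),(0,0,255),1)
for i in range(0,50,10):cv2.putText(u,str(205+i),(0,i*8+10),0,.35,(0,0,255));cv2.line(u,(0,i*8+4),(480,i*8+4),(0,0,255),1)
c=cv2.resize(s[y:y+100,x:x+75],(300,400),interpolation=cv2.INTER_CUBIC)
cv2.imwrite("pics/c.png",np.hstack([u,c]))
E
```

```text
t 12.47 [0.4033 0.2263 0.2151] [-3.1408 -0.0036  0.1664] [-0.3382  0.6923 -1.9043] w 0.412 -> [-0.0979  0.6841  0.0119] [-0.0091  0.0419  0.2331]
[-1.0053  0.6944  0.7868  1.9171 -0.6746  0.8118 -1.2518]
```

View pics/c.png

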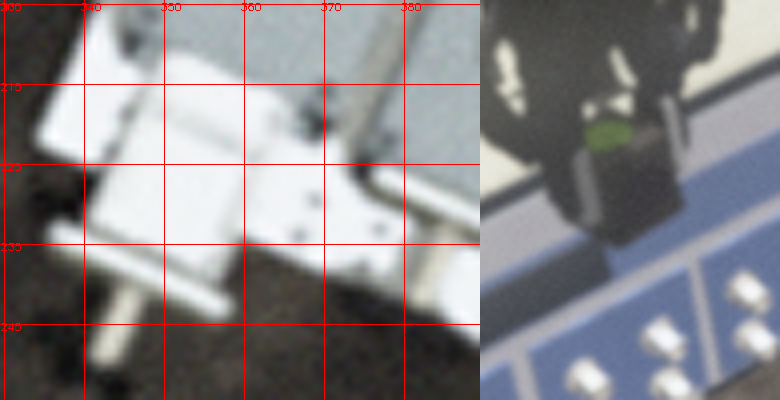

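The tray is visible in the left crop, with its plate strip running (336.1,233)→(358,243.3). The cube is held in the right crop and sits 4° off until I restore the pick tilt.

```bash
python3 - <<'E'
from h import *
a,b=at("top",336.1,233,.086),at("top",358,243.3,.086);m=(a+b)/2;d=a-b
print(m,np.linalg.norm(d),np.degrees(np.arctan2(-d[0],d[1])))
print("lat/long plate",m@YA,m@XA,"home-70:",np.array([.5775,-.2555,0])@XA-.07)
# scene view of plate top strip
S=cv2.imread("pics/s2.png")
# knob grip lateral
g=np.array([.4794,-.2085,0]);print("grip lat/long",g@YA,g@XA)
P=m+XA*.0345;P[2]=.038;print("pocket",P)
got([.41,-.05,.21],-.2,.07)
E
```

```text
[ 0.5157 -0.2239  0.086 ] 0.06622910711141583 -25.89279744966969
lat/long plate 0.010895315493570182 0.5621428093467328 home-70: 0.5614463968767744
grip lat/long 0.009805823057510587 0.5226858098649367
pocket [ 0.5471 -0.2383  0.038 ]
t 12.53 [0.4028 0.2263 0.2137] [-3.1413 -0.0018  0.1666] [-0.1645 -0.0134 -1.6973] w 0.417 -> [-0.0969  0.6843  0.009 ] [-0.0086  0.0429  0.2332]
```

drive_tool --pt "0 0.13 0.0 0 0.01 0.05 1" --pt "-0.03 0.26 0.0 0 0.02 0.1 1" --pt "-0.05 0.39 0.0 -0.005 0.03 0.15 1" --pt "-0.08 0.53 0.005 -0.008 0.042 0.2 1" --pt "-0.097 0.684 0.009 -0.009 0.043 0.233 1" --pt "-0.097 0.684 0.009 -0.009 0.043 0.233 1"

```text
t: 13.28
ee_pos: [0.4093, -0.0547, 0.2093]
tool_rot: [3.138, -0.069, -0.209]
ft_force: [0.1, 0.7, -0.7]
gripper_width: 0.41
grasp_force: 40.5
```

```bash
python3 - <<'E'
from h import *
P=XA*.5885+YA*.0099;print(P);P[2]=.16
got(P,YAW,.07);print(arm.sense()['q'])
E
```

```text
[ 0.5393 -0.2358  0.    ]
t 13.28 [ 0.4093 -0.0547  0.2093] [ 3.1382 -0.0694 -0.2087] [ 0.1402  0.7465 -0.6794] w 0.410 -> [0.4023 0.3752 0.1527] [-0.0076  0.0001  0.1399]
[-0.3852  0.6082  0.7485  2.1455 -0.7709  0.5914 -0.8642]
```

drive_tool --pt "0.03 0.13 0 -0.002 0 0.04 1" --pt "0.09 0.25 0 -0.004 0 0.08 1" --pt "0.2 0.34 0.01 -0.007 0 0.12 1" --pt "0.32 0.375 0.06 -0.008 0 0.14 1" --pt "0.402 0.375 0.12 -0.008 0 0.14 1" --pt "0.402 0.375 0.153 -0.008 0 0.14 1" --pt "0.402 0.375 0.153 -0.008 0 0.14 1"

```text
t: 14.15
ee_pos: [0.5405, -0.2294, 0.1588]
tool_rot: [-3.141, -0.067, -0.42]
ft_force: [-0.4, -0.8, -0.4]
gripper_width: 0.411
grasp_force: 40.6
```

```bash
python3 - <<'E'
from h import *
P=XA*.5885+YA*.0099;P[2]=.075
got(P,YAW,.07);print(arm.sense()['q'])
E
```

```text
t 14.15 [ 0.5405 -0.2294  0.1588] [-3.1409 -0.067  -0.4204] [-0.382  -0.7987 -0.4358] w 0.411 -> [-0.0102  0.016   0.2094] [-0.0008  0.0019  0.0054]
[-0.002   0.9094  0.7439  1.6218 -0.7921  0.859  -0.9365]
```

drive_tool --pt "-0.003 0.016 0.05 0 0 0.005 1" --pt "-0.006 0.016 0.1 0 0 0.005 1" --pt "-0.006 0.016 0.1 0 0 0.005 1" --pt "-0.006 0.016 0.1 0 0 0.005 1"

```text
t: 14.65
ee_pos: [0.5391, -0.2361, 0.1212]
tool_rot: [-3.14, -0.071, -0.428]
ft_force: [-0.4, 1.1, -0.7]
gripper_width: 0.416
grasp_force: 40.6
```

```bash
python3 - <<'E'
from h import *
P=XA*.5885+YA*.0099;P[2]=.07
got(P,YAW,.07)
E
```

```text
t 14.65 [ 0.5391 -0.2361  0.1212] [-3.1403 -0.0706 -0.4285] [-0.4464  1.1279 -0.6718] w 0.416 -> [-0.0091 -0.0008  0.1276] [-0.0009 -0.0004  0.0003]
```

drive_tool --pt "-0.004 0 0.05 0 0 0 1" --pt "-0.008 0 0.1 0 0 0 1" --pt "-0.009 0 0.128 0 0 0 1" --pt "-0.01 0 0.145 0 0 0 1" --pt "-0.01 0 0.145 0 0 0 1"

```text
t: 15.28
ee_pos: [0.5391, -0.2363, 0.0621]
tool_rot: [-3.14, -0.07, -0.429]
ft_force: [0.5, 0.1, -0.8]
gripper_width: 0.412
grasp_force: 40.6
```

```bash
python3 - <<'E'
from h import *
P=XA*.5885+YA*.0099;P[2]=.052
got(P,YAW,.07)
E
```

```text
t 15.28 [ 0.5391 -0.2363  0.0621] [-3.1405 -0.0698 -0.4286] [ 0.5299  0.1104 -0.8371] w 0.412 -> [-0.0019 -0.0012  0.0251] [-0.0007  0.0002  0.0002]
```

Underside is about 2 mm above the lips with no contact. I'll go into the well gently.

drive_tool --pt "-0.001 -0.001 0.006 0 0 0 1" --pt "-0.001 -0.001 0.012 0 0 0 1" --pt "-0.002 -0.001 0.017 0 0 0 1" --pt "-0.002 -0.001 0.022 0 0 0 1" --pt "-0.002 -0.001 0.022 0 0 0 1"

```text
t: 15.9
ee_pos: [0.539, -0.2368, 0.0532]
tool_rot: [3.141, -0.071, -0.429]
ft_force: [-0.3, -6.9, -2.9]
gripper_width: 0.413
grasp_force: 40.4
```

drive_tool --pt "0 0.003 0.0 0 0 0 1" --pt "0 0.004 0.0 0 0 0 1" --pt "0 0.004 0.003 0 0 0 1" --pt "0 0.004 0.003 0 0 0 1"

```text
t: 16.4
ee_pos: [0.5386, -0.2369, 0.052]
tool_rot: [-3.14, -0.07, -0.428]
ft_force: [-2.2, 1.2, 6.3]
gripper_width: 0.416
grasp_force: 41.7
```

Floor contact is at the right height, lateral force is gone. Release.

drive_tool --pt "0 0 0 0 0 0 0.5" --pt "0 0 0 0 0 0 0.4" --pt "0 0 0 0 0 0 0.3" --pt "0 0 0 0 0 0 0.3" --pt "0 0 -0.05 0 0 0 0.3" --pt "0 0 -0.15 0 0 0 0.3" --pt "0 0 -0.25 0 -0.044 0 0.3" --pt "0 0 -0.25 0 -0.044 0 0.3"

```text
t: 17.4
ee_pos: [0.5329, -0.2351, 0.1552]
tool_rot: [-3.141, -0.004, -0.428]
ft_force: [0.0, -0.1, -0.5]
gripper_width: 0.703
grasp_force: 0.0
```

```bash
python3 - <<'E'
from h import *
K=XA*.535+YA*.0098;K=XA*.40+YA*.0098;K[2]=.15;got(K,YAW,0)
K=XA*.5227+YA*.0098;K[2]=.035;print(K)
E
```

```text
t 17.40 [ 0.5329 -0.2351  0.1552] [-3.1412 -0.0037 -0.4283] [ 0.0167 -0.0533 -0.5184] w 0.703 -> [-0.4562 -0.0052  0.0113] [-0.0002 -0.0023  0.0005]
[ 0.4794 -0.2085  0.035 ]
```

```bash
python3 -c "
from h import *
got([.43,0.0,.22],-.2,0)"
```

```text
t 17.40 [ 0.5329 -0.2351  0.1552] [-3.1412 -0.0037 -0.4283] [ 0.0167 -0.0533 -0.5184] w 0.703 -> [-0.4776 -0.4279 -0.1636] [ 0.     -0.0024 -0.1453]
```

drive_tool --pt "0 0 -0.12 0 0 0 0.3" --pt "-0.13 0 -0.16 0 0 -0.03 0.3" --pt "-0.26 -0.06 -0.164 0 0 -0.06 0.3" --pt "-0.36 -0.17 -0.164 0 0 -0.1 0.3" --pt "-0.43 -0.29 -0.164 0 0 -0.145 0.35" --pt "-0.478 -0.428 -0.164 0 0 -0.145 0.4" --pt "-0.478 -0.428 -0.164 0 0 -0.145 0.4"

```text
t: 18.27
ee_pos: [0.429, 0.0047, 0.2173]
tool_rot: [-3.139, 0.0, -0.194]
ft_force: [-0.3, -1.3, -0.5]
gripper_width: 0.599
grasp_force: 0.0
```

```bash
python3 - <<'E'
from h import *
K=XA*.5225+YA*.0098;K[2]=.15;got(K,YAW,0)
s=arm.grab_frame("scene");t=arm.grab_frame("top");cv2.imwrite("pics/s4.png",s);cv2.imwrite("pics/t4.png",t)
k=lambda i,x,y,w,h:cv2.resize(i[y:y+h,x:x+w],(400,400),interpolation=cv2.INTER_CUBIC)
cv2.imwrite("pics/d.png",np.hstack([k(s,280,175,90,90),k(t,330,195,60,60)]))
E
```

```text
t 18.27 [0.429  0.0047 0.2173] [-3.1393  0.0001 -0.194 ] [-0.3154 -1.3175 -0.4861] w 0.599 -> [0.2259 0.4989 0.1671] [-0.0015  0.0002  0.1496]
```

View pics/d.png

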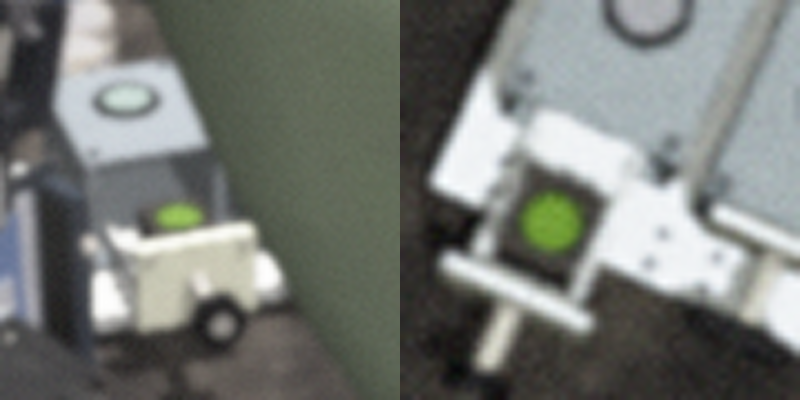

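The cube sits upright and square in the well (top crop (550,220)), with the slide still out. I'll regrip the knob and push home.

drive_tool --pt "-0.02 0.12 0 0 0 0.04 0.4" --pt "0.02 0.25 0 0 0 0.08 0.4" --pt "0.09 0.38 0 0 0 0.12 0.4" --pt "0.16 0.46 0.03 0 0 0.15 0.4" --pt "0.226 0.499 0.1 -0.001 0 0.15 0.4" --pt "0.226 0.499 0.167 -0.001 0 0.15 0.4" --pt "0.226 0.499 0.167 -0.001 0 0.15 0.4"

```text
t: 19.25
ee_pos: [0.4768, -0.2142, 0.1496]
tool_rot: [3.141, 0.002, -0.439]
ft_force: [-0.1, -0.3, 1.6]
gripper_width: 0.6
grasp_force: 0.0
```

```bash
python3 -c "
from h import *
K=XA*.5225+YA*.0098;K[2]=.036;got(K,YAW,0)"
```

```text
t 19.25 [ 0.4768 -0.2142  0.1496] [ 3.1408  0.0016 -0.4392] [-0.1244 -0.3406  1.558 ] w 0.600 -> [-0.     -0.0158  0.2839] [ 0.0005  0.001  -0.0065]
```

drive_tool --pt "0 -0.005 0.08 0 0 -0.002 0.4" --pt "0 -0.005 0.12 0 0 -0.002 0.4" --pt "0 -0.005 0.12 0 0 -0.002 0.4" --pt "0 -0.005 0.12 0 0 -0.002 0.4"

```text
t: 19.75
ee_pos: [0.4793, -0.2115, 0.1034]
tool_rot: [3.141, -0.002, -0.433]
ft_force: [-0.5, -0.8, -0.7]
gripper_width: 0.598
grasp_force: 0.0
```

```bash
python3 -c "
from h import *
K=XA*.5225+YA*.0098;K[2]=.036;got(K,YAW,0)"
```

```text
t 19.75 [ 0.4793 -0.2115  0.1034] [ 3.1412 -0.0018 -0.4334] [-0.4574 -0.8367 -0.6727] w 0.598 -> [-0.0036 -0.007   0.1686] [ 0.0002 -0.0012 -0.0028]
```

drive_tool --pt "-0.003 -0.007 0.05 0 0 -0.003 0.4" --pt "-0.003 -0.007 0.1 0 0 -0.003 0.4" --pt "-0.003 -0.007 0.15 0 0 -0.003 0.4" --pt "-0.003 -0.007 0.168 0 0 -0.003 0.4" --pt "-0.003 -0.007 0.168 0 0 -0.003 0.6" --pt "-0.003 -0.007 0.168 0 0 -0.003 0.8" --pt "-0.003 -0.007 0.168 0 0 -0.003 1" --pt "-0.003 -0.007 0.168 0 0 -0.003 1" --grip_force 50

```text
t: 20.75
ee_pos: [0.4793, -0.2085, 0.036]
tool_rot: [3.141, -0.002, -0.429]
ft_force: [-2.1, -1.1, 8.3]
gripper_width: 0.326
grasp_force: 49.2
```

drive_tool --pt "0 0 0 0 0 0 1" --pt "0 0 0 0 0 0 1"

```text
t: 21.0
ee_pos: [0.4793, -0.2084, 0.036]
tool_rot: [3.141, -0.002, -0.429]
ft_force: [-2.7, -0.9, 7.9]
gripper_width: 0.33
grasp_force: 49.2
```

```bash
python3 -c "
from h import *
K=XA*.5927+YA*.0098;K[2]=.036;got(K,YAW,0)"
```

```text
t 21.00 [ 0.4793 -0.2084  0.036 ] [ 3.1409 -0.0017 -0.4287] [-2.664  -0.9432  7.9314] w 0.330 -> [0.1754 0.0001 0.0002] [ 0.0004 -0.0011  0.0002]
```

Push home gently (the cube is loose), ending about 3 mm past nominal.

drive_tool --pt "0.02 0 0 0 0 0 1" --pt "0.04 0 0 0 0 0 1" --pt "0.06 0 0 0 0 0 1" --pt "0.085 0 0 0 0 0 1" --pt "0.105 0 0 0 0 0 1" --pt "0.125 0 0 0 0 0 1" --pt "0.145 0 0 0 0 0 1" --pt "0.155 0 0 0 0 0 1"

```text
t: 22.0
ee_pos: [0.5342, -0.234, 0.0358]
tool_rot: [3.141, 0.002, -0.429]
ft_force: [-23.1, 6.0, 18.7]
gripper_width: 0.331
grasp_force: 50.1
```

drive_tool --pt "0.01 0 0 0 0 0 1" --pt "0.018 0 0 0 0 0 1" --pt "0.022 0 0 0 0 0 1" --pt "0.026 0 0 0 0 0 1" --pt "0.026 0 0 0 0 0 1"

```text
t: 22.62
ee_pos: [0.543, -0.2379, 0.0359]
tool_rot: [3.141, 0.003, -0.429]
ft_force: [-18.8, 4.8, 16.9]
gripper_width: 0.328
grasp_force: 49.9
```

```bash
python3 -c "
from h import *
s=arm.sense();d=s['ee_pos']-[.4793,-.2084,.036];print(d@XA,d@YA,s['ft_force']@XA)"
```

```text
0.07022197088512815 -0.00036820622907944605 -19.092276871601285
```

Travel is 70.2 mm and the tool is back at its starting grip position. I'll relax, release and back off.

drive_tool --pt "-0.006 0 0 0 0 0 1" --pt "-0.006 0 0 0 0 0 0.8" --pt "-0.006 0 0 0 0 0 0.5" --pt "-0.006 0 0 0 0 0 0.4" --pt "-0.006 0 -0.08 0 0 0 0.4" --pt "-0.006 0 -0.2 0 0 0 0.4" --pt "-0.006 0 -0.35 0 0 0 0.4" --pt "-0.006 0 -0.5 0 0 0 0.4"

```text
t: 23.62
ee_pos: [0.5425, -0.2366, 0.2371]
tool_rot: [3.141, -0.0, -0.428]
ft_force: [0.4, 0.5, -0.2]
gripper_width: 0.601
grasp_force: 0.0
```

drive_tool --pt "-0.13 0 0 0 0 0 0.4" --pt "-0.26 -0.06 0 0 0 -0.04 0.4" --pt "-0.36 -0.17 0 0 0 -0.08 0.4" --pt "-0.43 -0.29 0 0 0 -0.12 0.4" --pt "-0.48 -0.43 0 0 0 -0.145 0.4" --pt "-0.48 -0.43 0 0 0 -0.145 0.4" --pt "-0.48 -0.43 0 0 0 -0.145 0.4"

```text
t: 24.5
ee_pos: [0.4395, -0.0011, 0.2351]
tool_rot: [3.141, -0.001, -0.201]
ft_force: [0.1, -0.9, -0.2]
gripper_width: 0.603
grasp_force: 0.0
```

```bash
python3 - <<'E'
from h import *
T0=cv2.imread("pics/T.png");T=np.mean([arm.grab_frame("top").astype(float) for _ in range(8)],0).astype(np.uint8)
cv2.imwrite("pics/T5.png",T);t4=cv2.imread("pics/t4.png")
D=lambda a,b,x,y,w,h:cv2.absdiff(a[y:y+h,x:x+w],b[y:y+h,x:x+w]).max(2)
for n,r in dict(round=(335,200,40,45),bar=(372,215,40,35),objective=(246,266,20,22),timer=(300,260,30,32),small=(219,265,20,20),tape=(450,248,35,35),dish=(460,225,28,25),tweez=(408,268,50,22)).items():
    d=D(T0,T,*r);print(n,d.mean().round(1),d.max(),(d>50).sum())
print("ref slide out:",(D(T0,t4,335,200,40,45)>50).sum());print(arm.sense()["ee_pos"])
E
```

```text
round 2.9 8 0
bar 3.2 7 0
objective 26.0 141 89
timer 2.8 7 0
small 86.1 155 370
tape 2.9 38 0
dish 3.0 7 0
tweez 9.6 42 0
ref slide out: 424
[ 0.4395 -0.0012  0.235 ]
```

The round slide matches its home image and the bar slide hasn't moved. The objective and the small cube are only hidden behind the arm. Handing in.

```bash
python3 -c "
from plant import arm
print(arm.job_done())"
```

```text
the job is handed in; nothing more can be done
None
```

I pulled the round-knob slide out to its stop, stood the larger cube upright in its tray, and pushed the slide fully home. The bar slide is still shut; the final image shows the timer, tape and dish unmoved and no clear change at the tweezers, but the arm hid the objective, so I couldn't check that one. I handed the job in at about 25 s.

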